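Bring up the microscope light station in order

ROBOT

A 6-joint arm with a two-finger parallel gripper is mounted at the origin on the work surface. World frame = base frame: x ahead of the robot, y to its left, z up, the work surface at z = 0. Lengths are in mm, angles in rad, forces in N, time in s.
With the tool pointing down it reaches from about 275 to 850 mm from the base axis. Payload 5.2 kg.
Tool frame: the origin (TCP) lies between the finger pads; the fingertips stand 14 mm ahead of it and the grasp point (between the pads) lies 5 mm behind it; z points along the fingers, x is the direction in which the jaws open and shut, and the axes are right-handed (so a half turn about z gives the same grasp; the last joint's range is limited). The gripper opens to 85 mm and grips with 20 to 120 N. Pads are 22 mm wide; open, the fingers measure 114 mm over their backs; the gripper's body (76 mm by 85 mm) begins 54 mm behind the grasp point. The pads swing forward as they close: fully open they stand 13 mm farther back than shut.
Start: joints at [-1.483, 0.259, 1.535, -0, 1.348, -0.203], TCP at [157.716, -526.907, 245.31] pointing down, gripper open.
Joint ranges: [-3.14, 3.14], [-0.91, 2.08], [0.19, 2.58], [-1.22, 4.36], [0.22, 2.71], [-3.12, 3.12]. Speed limits (rad/s): [2.57, 2.57, 3.14, 3.14, 3.14, 3.14].

INTERFACE

Orientations are given as a unit quaternion [w, x, y, z].
In Python, from rig import r gives the robot as it stands. The module is installed in compiled form; this text tells all that it offers.
- The arm moves only by the tool play_rows, never from a script. Its argument "steps" is a list of rows, each an object of numbers: "hand": the opening, from 0 (shut) to 1 (fully open); "dx", "dy", "dz": the shift along the tool's x, y, z in mm; "spin": the turn about the tool's z in rad. A call has 1 to 8 rows; each row is the pose to reach, as a shift and turn from the pose commanded when the call began, along the tool's axes at that moment; what a row does not reach only later rows make up. A row lasts 1/12 s, in which the tool goes at most 41.7 mm and 7.16 degrees, less where a joint would pass 70% of its speed; a pose out of reach is approached as far as the arm can. A call with a gripper value outside its range is refused whole. The fingers move at their own pace and stop on an object; "newtons" is the grip in N (left out, the last holds). Time passes only in rows, so rows that repeat a pose let the fingers close. It gives the time, the measured TCP pose, the force and the opening at its end, in the units of the state.
- r.observe(): the state, without advancing time (a new reading comes with each control period).
- r.grab_frame(name): name is "side" or "top" or "wrist"; returns a dict with "color" (420x560x3 uint8, red, green, blue), "camera_matrix" (3x3 intrinsics, pixels), "world_to_cam" (4x4, takes a point from world to camera coordinates); the wrist camera has in their place "tool_from_camera" (4x4, takes a point from camera to tool coordinates, whose origin is the TCP and whose axes are the tool frame's). Camera axes: x right, y down, z forward; pixel columns grow to the right and rows downward; lengths in mm; the calibration is good to about 2 mm. A picture is of the moment at which its call begins: read the wrist's pose just before it. There is no depth.
- r.job_done(): hands the job in, once; it reports no verdict.
The state is a dict: "time": time; "q": joint angles; "joint_velocities": joint speeds; "joint_efforts": joint torques, N m; "eef_pos": TCP position; "tcp_rot": TCP orientation; "wrist_force": force on the tool from outside, world axes, zero at the start; "wrist_torque": the same for the moment, N m; "finger_gap": finger opening in mm.
Only numpy, scipy, OpenCV 4.12 (cv2) and the standard library are available. Lean on these libraries where they do the work, as an engineer would, in place of code of your own. Each camera call takes 0.05 s, during which the arm holds its last target. There are 200 camera calls.

TASK

Start up the microscope's light station in its proper order: switch on the white supply box by pressing down the raised end of its rocker, then on the control unit push the long bar key (fan) all the way down, then the round key (lamp), then the square key (camera), so that each stays fully down. Only press with the fingertips: leave the triangular key up, pick nothing up, and leave the supply box and everything else standing where it is.

Things in the scene. Friction and masses are not known exactly. Their poses are not given: they have to be found in the camera images.
- rocker_raised_end (a point): where to press: point on the centre line of the top face of the raised half of the ivory rocker on top of the supply box, 22 mm from the pivot line. Off: this half slopes up at 0.4 rad and the point is 76 mm above the bench. On: this half is level, 67 mm above the bench and 7 mm above the box top. Straight down takes about 3 to 5 N.
- rocker_pivot (a point): centre of the rocker, in the valley of its shallow V, on the pivot line, 67 mm above the bench. The rocker is 26 mm wide with two 28 mm halves: when off, one half is level, the other (on the side of point rocker_raised_end) is raised.
- rocker (a joint): angle of the rocker, rad: 0 is off (starts 0 to 0.06), 0.4 is fully on (hard stop). It stays where it is left.
- supply_mid (a point): centre of the white supply box, 120 (x) by 100 mm, 60 mm tall, about 1.1 kg, loose on rubber feet, left or right of the control unit, turned by up to 0.5 rad. The rocker runs along the box's x axis; its pivot is 15 mm towards the box's -x from the centre, its raised half on the -x side (towards the robot at yaw 0).
- unit: control unit, low grey box with black top, 150 (x) by 220 (y) mm, 55 mm tall, bolted down; origin at the centre of its underside, z up. Ivory keys stand 14 mm proud of the top: the long bar key 35 mm towards -x (robot side) of the centre; round, square and triangular ones in a row 35 mm towards +x, 64 mm apart, in an order that varies.
- bar_key_top (a point): centre of the top face of the long bar key, 24 x 90 mm (long side along the unit's y). The key starts fully up, slides straight down 8 mm against about 4 N of friction, then meets a hard stop, and stays wherever it is left (no spring back). The top is 69 mm above the bench when up, 61 mm when down.
- bar_key (a joint): how far the bar key is pushed down, m: 0 is up, 0.008 is the hard stop.
- round_key_top (a point): centre of the top face of the round key, 32 mm diameter. The key starts fully up, slides straight down 8 mm against about 4 N of friction, then meets a hard stop, and stays wherever it is left (no spring back). The top is 69 mm above the bench when up, 61 mm when down.
- round_key (a joint): how far the round key is pushed down, m: 0 is up, 0.008 is the hard stop.
- square_key_top (a point): centre of the top face of the square key, 30 x 30 mm. The key starts fully up, slides straight down 8 mm against about 4 N of friction, then meets a hard stop, and stays wherever it is left (no spring back). The top is 69 mm above the bench when up, 61 mm when down.
- square_key (a joint): how far the square key is pushed down, m: 0 is up, 0.008 is the hard stop.
- triangle_key_top (a point): centre of the top face of the triangular key, sides 38 mm: not to be pressed. The key starts fully up, slides straight down 8 mm against about 4 N of friction, then meets a hard stop, and stays wherever it is left (no spring back). The top is 69 mm above the bench when up, 61 mm when down.
- triangle_key (a joint): how far the triangular key is pushed down, m: 0 is up, 0.008 is the hard stop.
- oil_bottle: Bystander, loose, leave it where it is: small amber bottle, 24 mm diameter, 48 mm tall, on a near (-x) corner of the control unit's top; origin at the centre of its underside.
- dish: Bystander, loose, leave it where it is: small white ceramic cup, 34 mm diameter, 22 mm tall, on the supply box's top away from the rocker's raised end; origin at the centre of its underside.
- jar: Bystander, loose, leave it where it is: glass jar, 40 mm diameter, 66 mm tall, on the bench between the unit and the supply box; origin at the centre of its underside.
- slide_box: Bystander, loose, leave it where it is: blue slide box, 45 x 90 x 32 mm, on the bench near the robot; origin at the centre of its underside.
- flask: Bystander, loose, leave it where it is: conical glass flask, 86 mm diameter, 150 mm tall with its stopper, on the bench at the left; origin at the centre of its underside.
- petri_stack: Bystander, loose, leave it where it is: stack of four culture dishes, 90 mm diameter, 58 mm tall, on the bench at the far side; origin at the centre of its underside.
- marker: Bystander, loose, leave it where it is: marker pen lying on the bench near the robot, 125 mm long, 14 mm thick; origin under its middle.
Mind the look-alikes: they are no part of the job. Leave any green or orange look-alike of the part that bears rocker_raised_end alone.

How it is judged (in metres and radians):
On the way, in this order (a step that is already met when the one before it is completed fails the run):
1. the rocker on the supply box is switched on (value of joint rocker above 0.3 rad), for 0.2 s.
2. the long bar key is fully down (value of joint bar_key above 0.006 m), for 0.2 s.
3. the round key is fully down (value of joint round_key above 0.006 m), for 0.2 s.
4. the square key is fully down (value of joint square_key above 0.006 m), for 0.2 s.
At the end, for the whole second after the job is handed in: The rocker is on (more than 0.3 of 0.4 rad), the bar, round and square keys are down by more than 6 of their 8 mm, the triangular key is down by less than 3 mm, the supply box is at rest within 20 mm of where it stood and every bystander within 30 mm (value of joint rocker above 0.3 rad and value of joint each of bar_key, round_key, square_key above 0.006 m and value of joint triangle_key below 0.003 m and distance of supply_mid from where it was at the start of the episode below 0.02 m and linear speed of supply below 0.02 m/s and distance of each of oil_bottle, dish, jar, slide_box, flask, petri_stack, marker from where it was at the start of the episode below 0.03 m); the robot touches nothing.
It fails at once if a key is pushed (over 3 mm) before the step ahead of it is complete: bar before rocker, round before bar, or square before round ((value of joint bar_key above 0.003 m and value of joint rocker below 0.3 rad) or (value of joint round_key above 0.003 m and value of joint bar_key below 0.006 m) or (value of joint square_key above 0.003 m and value of joint round_key below 0.006 m)).
It fails at once if the triangular key is pushed (over 3 mm) (value of joint triangle_key above 0.003 m).
It fails at once if the supply box is lifted more than 8 mm, or shifted more than 20 mm (height (world z) of supply_mid above 0.038 m or distance of supply_mid from where it was at the start of the episode above 0.02 m).
It fails at once if a bystander is lifted, knocked or shifted more than 30 mm (distance of any of oil_bottle, dish, jar, slide_box, flask, petri_stack, marker from where it was at the start of the episode above 0.03 m).
It also fails if it takes over 59 s, if anything falls off the work surface, if the arm or the gripper's body presses on something with over 40 N, if the wrist force passes 120 N, or if a joint passes its speed limit or range.

## Working session

There is one attempt and no reset: what is moved stays moved. The work goes in short steps, Python scripts to look and compute and a tool call to move; the robot and the scene stay as the last step left them, time stands still between calls to the robot, and variables do not carry over. Pictures are saved under pics/ and viewed, about 8 in all and at most 12, crops included, and the job is handed in when it is done.

Besides the shell and the picture viewer there is one more tool, called after ">>>" as name(argument=value, ...) on one line, values as JSON. play_rows: Moves the arm, as the interface text tells. Its arguments: {"type":"object","properties":{"steps":{"type":"array","items":{"type":"object","properties":{"hand":{"type":"number"},"dx":{"type":"number"},"dy":{"type":"number"},"dz":{"type":"number"},"spin":{"type":"number"}}}},"newtons":{"type":"number"}},"required":["steps"]}

```bash
mkdir -p pics
python3 - <<'E'
from rig import r
import cv2,numpy as np,pickle
s=r.observe();print(s)
d={}
for n in("top","side"):
    f=r.grab_frame(n);d[n]=f
    cv2.imwrite(f"pics/{n}0.png",cv2.cvtColor(f["color"],cv2.COLOR_RGB2BGR))
    print(n,f["camera_matrix"],np.round(f["world_to_cam"],3))
pickle.dump(d,open("f0.pkl","wb"))
E
```

```text
{'time': 0.0, 'q': array([-1.48277879e+00,  2.59391614e-01,  1.53606898e+00, -7.49414165e-07,
        1.34799535e+00, -2.02792674e-01]), 'joint_velocities': array([ 7.59191989e-04, -5.50827748e-04, -3.19755588e-04,  9.14081025e-05,
       -1.21839256e-03, -1.14447300e-04]), 'joint_efforts': array([ 2.13971884e-05, -4.46036088e+01, -2.90568155e+01, -2.46006321e-04,
        1.16739236e-02, -2.98792692e-06]), 'eef_pos': array([ 157.68259519, -526.3979155 ,  244.45416201]), 'tcp_rot': array([-6.95227345e-04,  8.02099605e-01, -5.97189547e-01, -6.20174229e-04]), 'wrist_force': array([ 0.07535293,  0.37726041, -0.59215224]), 'wrist_torque': array([ 0.00580426, -0.00899708,  0.02461801]), 'finger_gap': 85.3394863069789}
top [[404.02370573   0.         278.4306749 ]
 [  0.         404.02370573 209.76468445]
 [  0.           0.           1.        ]] [[-1.70000e-02 -1.00000e+00 -3.00000e-03  6.77370e+01]
 [-9.95000e-01  1.70000e-02 -1.01000e-01  5.57325e+02]
 [ 1.01000e-01  1.00000e-03 -9.95000e-01  9.34044e+02]
 [ 0.00000e+00  0.00000e+00  0.00000e+00  1.00000e+00]]
side [[398.36444098   0.         275.95846157]
 [  0.         398.36444098 211.36592634]
 [  0.           0.           1.        ]] [[ 9.13000e-01 -4.09000e-01  0.00000e+00 -4.81288e+02]
 [-3.13000e-01 -7.00000e-01 -6.42000e-01  2.63050e+02]
 [ 2.63000e-01  5.86000e-01 -7.66000e-01  9.13818e+02]
 [ 0.00000e+00  0.00000e+00  0.00000e+00  1.00000e+00]]
```

View pics/top0.png

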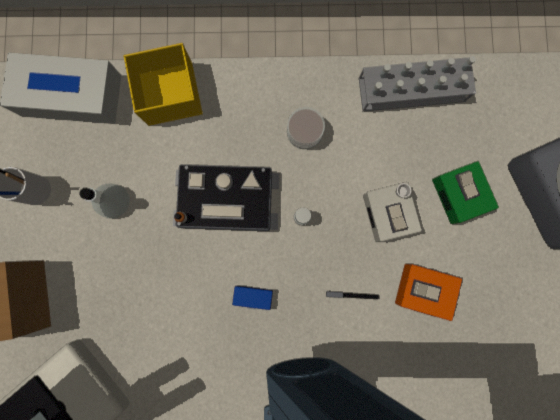

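View pics/side0.png

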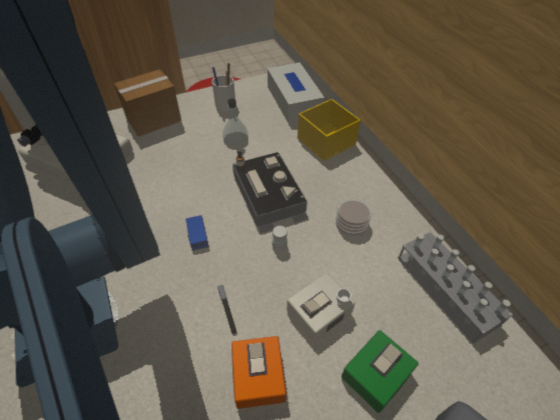

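The top view shows the white supply box at about (393,212) with its rocker at (397,217) and the dish at (403,190). The look-alikes are green at (466,193) and orange at (430,291); I choose the white one. On the unit, the square key is at (196,181), the round key at (224,182), the triangle at (251,181), the bar at (222,212) and the bottle at (181,217). The side view agrees.

```bash
cat > h.py <<'E'
import numpy as np,cv2
def cast(f,px,z):
    K=f["camera_matrix"];T=f["world_to_cam"];R=T[:3,:3];o=-R.T@T[:3,3]
    p=np.atleast_2d(np.float64(px));d=np.c_[p,np.ones(len(p))]@np.linalg.inv(K).T@R
    return o+d*((z-o[2])/d[:,2])[:,None]
def proj(f,P):
    T=f["world_to_cam"];c=np.atleast_2d(P)@T[:3,:3].T+T[:3,3];c=c@f["camera_matrix"].T
    return c[:,:2]/c[:,2:]
E
python3 - <<'E'
import pickle,cv2,numpy as np
from h import *
d=pickle.load(open("f0.pkl","rb"));f=d["top"];im=f["color"]
g=cv2.cvtColor(im,cv2.COLOR_RGB2GRAY)
# unit keys
x0,y0,x1,y1=180,168,270,227
m=(g[y0:y1,x0:x1]>110).astype(np.uint8)
for c in cv2.findContours(m,0,2)[0]:
    if cv2.contourArea(c)<40: continue
    M=cv2.moments(c);px=[M['m10']/M['m00']+x0,M['m01']/M['m00']+y0]
    b=cv2.minAreaRect(c);print(np.round(px,1),cv2.contourArea(c),np.round(cast(f,px,69)[0],1),np.round(b[1],1),round(b[2],1))
m=(g<60).astype(np.uint8);n,l,st,ct=cv2.connectedComponentsWithStats(m[155:240,165:285])
k=1+np.argmax(st[1:,4]);c=max(cv2.findContours((l==k).astype(np.uint8),0,2)[0],key=cv2.contourArea)
b=cv2.minAreaRect(c);bp=cv2.boxPoints(b)+[165,155];print("unit top",np.round(cast(f,bp,55),0).tolist())
a=cv2.resize(im[170:250,355:430],None,fx=8,fy=8,interpolation=cv2.INTER_CUBIC)
s=d["side"]["color"];b=cv2.resize(s[270:340,280:360],None,fx=8,fy=8,interpolation=cv2.INTER_CUBIC)
b=cv2.resize(b,(0,0),fx=.45,fy=.45);a=cv2.resize(a,(420,448));o=np.zeros((448,800,3),np.uint8);o[:,:420]=a;o[:b.shape[0],430:430+b.shape[1]]=b
cv2.imwrite("pics/crop1.png",o[:,:,::-1]);print(b.shape)
E
```

```text
[220.9 210.8] 403.5 [554.2 189.4  69. ] [12. 39.] 90.0
[222.3 180.6] 135.0 [623.9 186.   69. ] [13. 13.] 90.0
[194.8 179.4] 140.5 [627.8 249.4  69. ] [14. 12.] 90.0
[250.6 181.1] 104.5 [621.5 121.   69. ] [14. 15.] 90.0
unit top [[520.0, 299.0, 55.0], [668.0, 294.0, 55.0], [654.0, 56.0, 55.0], [507.0, 64.0, 55.0]]
(252, 288, 3)
```

View pics/crop1.png

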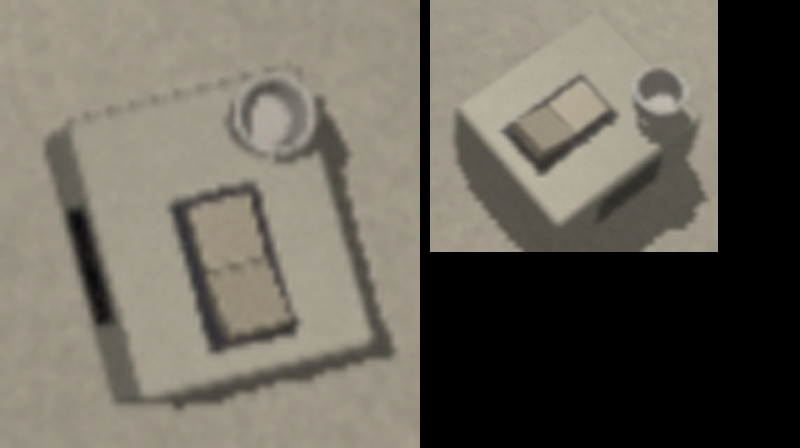

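Run:
```python
import pickle
from h import *
d=pickle.load(open("f0.pkl","rb"));f=d["top"];s=d["side"]
t=lambda x,y:[354.5+x/5.6,169.5+y/5.6]
print("pivot",cast(f,t(237,266),67),"far end",cast(f,t(222,190),67),"near end",cast(f,t(258,334),78))
L=cast(f,[t(75,122),t(140,398)],60);R=cast(f,[t(318,100),t(388,350)],60);print(L,R)
for a,b in(L,R):print("yaw",np.arctan2(*(a-b)[1::-1]))
P=[[554.2,189.4,69],[623.9,186,69],[627.8,249.4,69],[621.5,121,69]]
print("side proj of keys",proj(s,P))
g=cv2.cvtColor(s["color"],cv2.COLOR_RGB2GRAY)
m=(g[145:225,235:308]>110).astype(np.uint8)
for c in cv2.findContours(m,0,2)[0]:
    if cv2.contourArea(c)<30: continue
    M=cv2.moments(c);px=[M['m10']/M['m00']+235,M['m01']/M['m00']+145];print("side",np.round(px,1),cv2.contourArea(c),cast(s,px,69)[0].round(1))
q=lambda x,y:[279.5+x/3.6,269.5+y/3.6]
print("side pivot",cast(s,q(557-430,114),67))
print("jar",cast(f,[302,213],66),"pen",cast(f,[352,295],14))
```

```text
pivot [[ 533.24183884 -211.43698023   67.        ]] far end [[ 564.47880518 -206.76580397   67.        ]] near end [[ 504.88828849 -215.36313838   78.        ]]
[[ 594.57103032 -149.4245784    60.        ]
 [ 480.48816578 -171.44424169   60.        ]] [[ 602.00566041 -250.12573743   60.        ]
 [ 498.31998416 -273.51343674   60.        ]]
yaw 0.19066993620881412
yaw 0.22185068169698313
side proj of keys [[257.1024504  180.2557111 ]
 [280.20975766 173.87277702]
 [272.47295503 159.60544972]
 [289.2278562  189.35977685]]
side [287.9 189.8] 46.0 [617.5 121.1  69. ]
side [241.4 209.7] 412.5 [475.3 106.2  69. ]
side [279.3 174.4] 51.5 [620.6 185.2  69. ]
side [256.2 181.2] 171.5 [550.4 187.1  69. ]
side [271.2 160.2] 50.5 [623.3 248.6  69. ]
side [285.7 160.5] 1218.0 [661.7 229.9  69. ]
side pivot [[ 529.06842362 -206.08333083   67.        ]]
jar [[546.20790064   4.4135211   66.        ]] pen [[ 354.202074   -112.36494284   14.        ]]
```

Both views agree within 4 mm:

| Target | x (mm) | y (mm) | z (mm) |
|---|---|---|---|
| rocker pivot (yaw 0.2) | 531 | −209 | 67 |
| raised end | 509.5 | −213 | 76 |
| bar key | 552 | 188 | 69 |
| round key | 622 | 185.5 | 69 |
| square key | 625.5 | 249 | 69 |

The spacings match the 64 and 70 mm expected. Next I shut the hand and go above the raised end.

```bash
cat > go.py <<'E'
import sys,numpy as np
from rig import r
from scipy.spatial.transform import Rotation as Ro
s=r.observe();q=s["tcp_rot"];R=Ro.from_quat([q[1],q[2],q[3],q[0]]).as_matrix()
print("t",round(s["time"],2),"pos",s["eef_pos"].round(1),"yaw",np.arctan2(R[1,0],R[0,0]).round(3),"F",s["wrist_force"].round(1),"gap",round(s["finger_gap"],1))
a=list(map(float,sys.argv[1:]))
if a:
    d=R.T@(np.array(a[:3])-s["eef_pos"]);print("d",d.round(1),"spin",((np.arctan2(R[1,0],R[0,0])-a[3])).round(3) if len(a)>3 else "")
E
python3 go.py 509.5 -213.3 150 -1.371
```

```text
t 0.1 pos [ 157.7 -526.5  244.6] yaw -1.28 F [-0.1 -0.1 -0.2] gap 85.6
d [-199.  -426.8   95. ] spin 0.091
```

>>> play_rows(steps=[{"hand":0,"dx":-199,"dy":-427,"dz":95,"spin":0.09},{"hand":0,"dx":-199,"dy":-427,"dz":95,"spin":0.09},{"hand":0,"dx":-199,"dy":-427,"dz":95,"spin":0.09},{"hand":0,"dx":-199,"dy":-427,"dz":95,"spin":0.09},{"hand":0,"dx":-199,"dy":-427,"dz":95,"spin":0.09},{"hand":0,"dx":-199,"dy":-427,"dz":95,"spin":0.09},{"hand":0,"dx":-199,"dy":-427,"dz":95,"spin":0.09},{"hand":0,"dx":-199,"dy":-427,"dz":95,"spin":0.09}])

```text
time: 0.77
eef_pos: [402.9, -307.9, 178.8]
tcp_rot: [-0.0, 0.774, -0.633, -0.0]
wrist_force: [-0.2, -1.4, -0.3]
finger_gap: 0.0
```

```bash
python3 go.py 509.5 -213.3 150 -1.371
```

```text
t 0.77 pos [ 402.9 -307.9  178.8] yaw -1.37 F [-0.2 -1.4 -0.3] gap 0.0
d [ -71.5 -123.4   28.8] spin 0.001
```

>>> play_rows(steps=[{"dx":-70,"dy":-122,"dz":29},{"dx":-70,"dy":-122,"dz":29},{"dx":-70,"dy":-122,"dz":29},{"dx":-70,"dy":-122,"dz":29},{"dx":-70,"dy":-122,"dz":29},{"dx":-70,"dy":-122,"dz":29}])

```text
invalid input
```

```bash
python3 go.py 509.5 -213.3 100 -1.371
python3 - <<'E'
from rig import r
import cv2,numpy as np
from h import *
from scipy.spatial.transform import Rotation as Ro
s=r.observe();f=r.grab_frame("wrist");q=s["tcp_rot"]
W=np.eye(4);W[:3,:3]=Ro.from_quat([q[1],q[2],q[3],q[0]]).as_matrix();W[:3,3]=s["eef_pos"]
f["world_to_cam"]=np.linalg.inv(W@f["tool_from_camera"])
im=f["color"][:,:,::-1].copy()
import pickle;pickle.dump(f,open("w1.pkl","wb"))
for P in([509.5,-213.3,76],[531,-209,67]):
    u=proj(f,P)[0];print(u);cv2.drawMarker(im,tuple(int(v) for v in u.round()),(0,0,255),0,8,1)
cv2.imwrite("pics/w1.png",im)
E
```

```text
t 0.77 pos [ 402.9 -307.9  178.8] yaw -1.37 F [-0.2 -1.4 -0.3] gap 0.0
d [ -71.5 -123.4   78.8] spin 0.001
[151.54104311   6.02546142]
[152.52647255 -34.47259186]
```

View pics/w1.png

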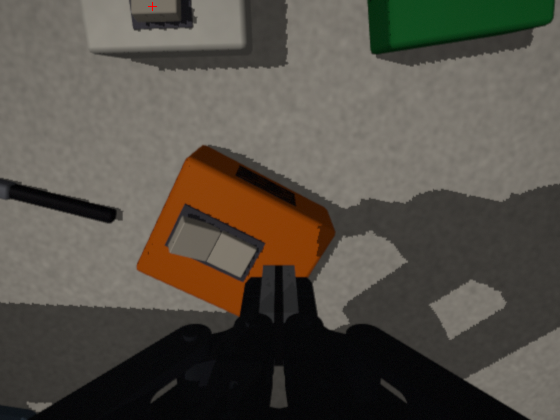

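The move was refused, because a row apparently needs every key, so this picture is from short of the target. It shows the orange look-alike below and the white rocker at the top (about (155,8)), with the red mark on it. I resend with all keys.

>>> play_rows(steps=[{"hand":0,"dx":-70,"dy":-122,"dz":29,"spin":0},{"hand":0,"dx":-70,"dy":-122,"dz":29,"spin":0},{"hand":0,"dx":-70,"dy":-122,"dz":29,"spin":0},{"hand":0,"dx":-70,"dy":-122,"dz":29,"spin":0},{"hand":0,"dx":-70,"dy":-122,"dz":29,"spin":0},{"hand":0,"dx":-70,"dy":-122,"dz":29,"spin":0},{"hand":0,"dx":-70,"dy":-122,"dz":29,"spin":0}])

```text
time: 1.4
eef_pos: [506.9, -217.2, 150.2]
tcp_rot: [0.0, 0.775, -0.633, -0.0]
wrist_force: [-0.1, -0.3, -0.3]
finger_gap: -0.1
```

```bash
cat > wr.py <<'E'
# usage: wr.py name x y z ...  marks the points in the wrist picture
import sys,cv2,numpy as np,pickle
from rig import r
from h import *
from scipy.spatial.transform import Rotation as Ro
s=r.observe();f=r.grab_frame("wrist");q=s["tcp_rot"]
W=np.eye(4);W[:3,:3]=Ro.from_quat([q[1],q[2],q[3],q[0]]).as_matrix();W[:3,3]=s["eef_pos"]
f["world_to_cam"]=np.linalg.inv(W@f["tool_from_camera"])
im=f["color"][:,:,::-1].copy();n=sys.argv[1];pickle.dump(f,open(n+".pkl","wb"))
for P in np.array(sys.argv[2:],float).reshape(-1,3):
    u=proj(f,P)[0];print(u.round(1));cv2.drawMarker(im,tuple(int(v) for v in u.round()),(0,0,255),0,8,1)
cv2.imwrite(f"pics/{n}.png",im)
E
python3 go.py 509.5 -213.3 100 -1.371; python3 wr.py w2 509.5 -213.3 76 531 -209 67
```

```text
t 1.4 pos [ 506.9 -217.2  150.2] yaw -1.37 F [-0.1 -0.3 -0.3] gap -0.1
d [-3.3 -3.4 50.2] spin 0.001
[273.2 223.8]
[273.4 184.1]
```

View pics/w2.png

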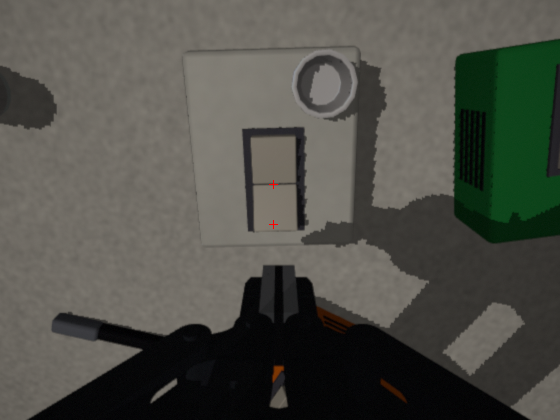

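The wrist view shows both marks on target: the pivot at (273,184) on the valley line and the press point at (273,224) on the raised half's centre line. The jaws line up with the box, and the dish at (325,84) is clear. I descend.

>>> play_rows(steps=[{"hand":0,"dx":-3.3,"dy":-3.4,"dz":25,"spin":0},{"hand":0,"dx":-3.3,"dy":-3.4,"dz":48,"spin":0},{"hand":0,"dx":-3.3,"dy":-3.4,"dz":50,"spin":0},{"hand":0,"dx":-3.3,"dy":-3.4,"dz":50,"spin":0}])

```text
time: 1.78
eef_pos: [508.5, -213.4, 99.6]
tcp_rot: [0.0, 0.774, -0.633, -0.002]
wrist_force: [0.6, -0.0, -0.4]
finger_gap: -0.1
```

>>> play_rows(steps=[{"hand":0,"dx":0,"dy":0,"dz":3,"spin":0},{"hand":0,"dx":0,"dy":0,"dz":6,"spin":0},{"hand":0,"dx":0,"dy":0,"dz":9,"spin":0},{"hand":0,"dx":0,"dy":0,"dz":12,"spin":0},{"hand":0,"dx":0,"dy":0,"dz":14,"spin":0},{"hand":0,"dx":0,"dy":0,"dz":16,"spin":0},{"hand":0,"dx":0,"dy":0,"dz":16,"spin":0}])

```text
time: 2.37
eef_pos: [510.1, -213.2, 84.4]
tcp_rot: [0.0, 0.774, -0.633, 0.0]
wrist_force: [-2.1, -1.2, 1.5]
finger_gap: -0.2
```

>>> play_rows(steps=[{"hand":0,"dx":0,"dy":0,"dz":1,"spin":0},{"hand":0,"dx":0,"dy":0,"dz":2,"spin":0},{"hand":0,"dx":0,"dy":0,"dz":3,"spin":0},{"hand":0,"dx":0,"dy":0,"dz":3,"spin":0},{"hand":0,"dx":0,"dy":0,"dz":3,"spin":0}])

```text
time: 2.78
eef_pos: [510.3, -212.8, 81.3]
tcp_rot: [-0.0, 0.774, -0.633, -0.0]
wrist_force: [-1.3, 0.6, 1.8]
finger_gap: 0.2
```

>>> play_rows(steps=[{"hand":0,"dx":0,"dy":0,"dz":0.7,"spin":0},{"hand":0,"dx":0,"dy":0,"dz":1.4,"spin":0},{"hand":0,"dx":0,"dy":0,"dz":1.4,"spin":0},{"hand":0,"dx":0,"dy":0,"dz":1.4,"spin":0}])

```text
time: 3.12
eef_pos: [510.4, -212.8, 80.9]
tcp_rot: [-0.0, 0.774, -0.633, 0.0]
wrist_force: [-3.7, 0.7, 8.5]
finger_gap: -0.4
```

The hand has met the hard stop: tip at 67 mm and force up to 8.5 N. I lift and check.

>>> play_rows(steps=[{"hand":0,"dx":0,"dy":0,"dz":-10,"spin":0},{"hand":0,"dx":0,"dy":0,"dz":-40,"spin":0},{"hand":0,"dx":0,"dy":0,"dz":-75,"spin":0},{"hand":0,"dx":0,"dy":0,"dz":-75,"spin":0},{"hand":0,"dx":0,"dy":0,"dz":-75,"spin":0}])

```text
time: 3.53
eef_pos: [511.7, -213.5, 157.6]
tcp_rot: [-0.001, 0.774, -0.633, 0.003]
wrist_force: [-0.8, -0.4, 0.5]
finger_gap: -0.2
```

```bash
python3 wr.py w3 509.5 -213.3 67 531 -209 67; python3 go.py 552 188 170 -1.62
```

```text
[277.3 223.1]
[277.4 190.2]
t 3.58 pos [ 510.6 -212.8  155.8] yaw -1.37 F [-0.7  1.  -1.5] gap -0.1
d [-384.5 -120.6  -14.3] spin 0.25
```

View pics/w3.png

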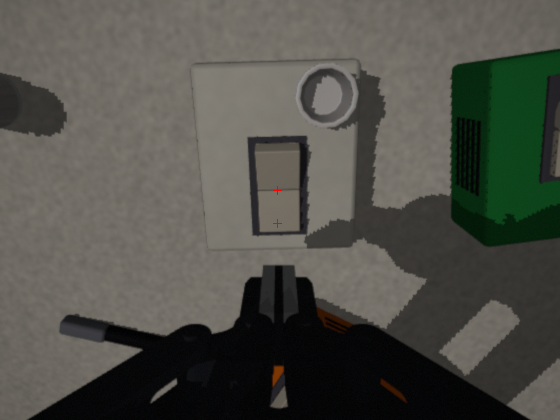

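The rocker has flipped: the near half is level and the far half is now raised at (278,165). The box and dish are unmoved. Next is the bar key, with the tip staying well above the jar.

>>> play_rows(steps=[{"hand":0,"dx":-384,"dy":-120,"dz":-14,"spin":0.25},{"hand":0,"dx":-384,"dy":-120,"dz":-14,"spin":0.25},{"hand":0,"dx":-384,"dy":-120,"dz":-14,"spin":0.25},{"hand":0,"dx":-384,"dy":-120,"dz":-14,"spin":0.25},{"hand":0,"dx":-384,"dy":-120,"dz":-14,"spin":0.25},{"hand":0,"dx":-384,"dy":-120,"dz":-14,"spin":0.25},{"hand":0,"dx":-384,"dy":-120,"dz":-14,"spin":0.25},{"hand":0,"dx":-384,"dy":-120,"dz":-14,"spin":0.25}])

```text
time: 4.25
eef_pos: [542.3, 115.2, 164.9]
tcp_rot: [-0.001, -0.689, 0.724, 0.001]
wrist_force: [0.5, 0.2, -0.1]
finger_gap: -0.2
```

```bash
python3 go.py 552 188 170 -1.62
```

```text
t 4.25 pos [542.3 115.2 164.9] yaw -1.62 F [ 0.5  0.2 -0.1] gap -0.2
d [-73.1  -6.1  -5.1] spin -0.0
```

>>> play_rows(steps=[{"hand":0,"dx":-71,"dy":-6,"dz":0,"spin":0},{"hand":0,"dx":-71,"dy":-6,"dz":0,"spin":0},{"hand":0,"dx":-71,"dy":-6,"dz":0,"spin":0},{"hand":0,"dx":-71,"dy":-6,"dz":0,"spin":0},{"hand":0,"dx":-71,"dy":-6,"dz":0,"spin":0}])

```text
time: 4.67
eef_pos: [552.1, 183.3, 165.0]
tcp_rot: [-0.001, -0.69, 0.724, 0.001]
wrist_force: [-0.6, -0.2, -0.1]
finger_gap: 0.1
```

```bash
python3 wr.py w4 552 188 69 622 185.5 69 625.5 249 69; python3 go.py 552 188 100 -1.62
python3 - <<'E'
import pickle
from h import *
f=pickle.load(open("w4.pkl","rb"));g=cv2.cvtColor(f["color"],cv2.COLOR_RGB2GRAY)
m=(g>90).astype(np.uint8)
for c in cv2.findContours(m,1,2)[0]:
    if not 300<cv2.contourArea(c)<20000: continue
    M=cv2.moments(c);px=[M['m10']/M['m00'],M['m01']/M['m00']];print(np.round(px,1),cv2.contourArea(c),cast(f,px,69)[0].round(1))
E
```

```text
[271.3 216.5]
[269.1 105.2]
[161.2 104.4]
t 4.72 pos [552.4 182.7 165.3] yaw -1.621 F [ 0.1  0.8 -0.1] gap 0.0
d [-5.4  0.5 65.3] spin -0.001
[278.2 388.5] 535.0 [409.1 190.5  69. ]
[524.6 207.1] 770.0 [550.5  24.1  69. ]
[266.  209.2] 6297.5 [557.2 191.2  69. ]
[483.6 196.3] 452.5 [559.1  51.5  69. ]
[158.7 101.5] 3382.5 [627.2 250.2  69. ]
[264.5 101.8] 3095.0 [624.  188.1  69. ]
[370.6 102.1] 2957.5 [620.8 125.7  69. ]
[267.2  34.5] 1029.0 [659.9 184.4  69. ]
```

View pics/w4.png

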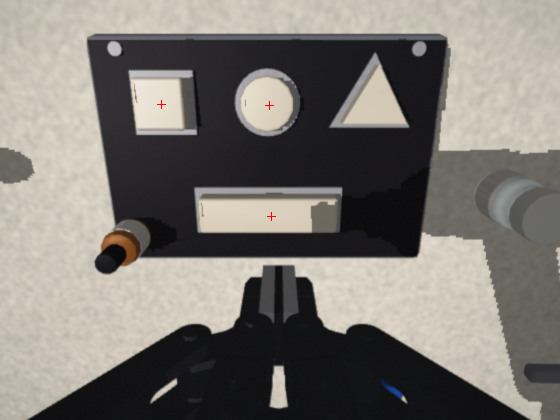

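The marks sit on the bar (271,216), round (269,105) and square (161,104) keys, with the triangle at (370,95) and the bottle at (125,245) clear. The refined positions are bar (554,188.5), round (623,187) and square (626.5,249.5). Now I press the bar: the top should be met at TCP 83 and the stop at 75.

>>> play_rows(steps=[{"hand":0,"dx":-6,"dy":-1,"dz":35,"spin":0},{"hand":0,"dx":-6,"dy":-1,"dz":70,"spin":0},{"hand":0,"dx":-6,"dy":-1,"dz":78,"spin":0},{"hand":0,"dx":-6,"dy":-1,"dz":82,"spin":0},{"hand":0,"dx":-6,"dy":-1,"dz":84,"spin":0},{"hand":0,"dx":-6,"dy":-1,"dz":86,"spin":0},{"hand":0,"dx":-6,"dy":-1,"dz":88,"spin":0},{"hand":0,"dx":-6,"dy":-1,"dz":88,"spin":0}])

```text
time: 5.38
eef_pos: [555.6, 189.2, 79.9]
tcp_rot: [0.001, -0.689, 0.724, -0.001]
wrist_force: [-0.2, -1.8, 2.3]
finger_gap: 0.2
```

>>> play_rows(steps=[{"hand":0,"dx":0,"dy":0,"dz":1,"spin":0},{"hand":0,"dx":0,"dy":0,"dz":2,"spin":0},{"hand":0,"dx":0,"dy":0,"dz":3,"spin":0},{"hand":0,"dx":0,"dy":0,"dz":3,"spin":0},{"hand":0,"dx":0,"dy":0,"dz":3,"spin":0}])

```text
time: 5.8
eef_pos: [555.3, 189.7, 75.9]
tcp_rot: [0.001, -0.69, 0.724, -0.001]
wrist_force: [2.4, -2.1, 4.4]
finger_gap: -0.3
```

>>> play_rows(steps=[{"hand":0,"dx":0,"dy":0,"dz":1,"spin":0},{"hand":0,"dx":0,"dy":0,"dz":2.5,"spin":0},{"hand":0,"dx":0,"dy":0,"dz":2.5,"spin":0},{"hand":0,"dx":0,"dy":0,"dz":2.5,"spin":0}])

```text
time: 6.13
eef_pos: [555.3, 189.8, 74.7]
tcp_rot: [0.001, -0.69, 0.724, -0.001]
wrist_force: [-0.9, -2.6, 14.7]
finger_gap: -0.1
```

The bar is at its stop (tip 60.7 mm, 14.7 N). I lift and go to the round key.

>>> play_rows(steps=[{"hand":0,"dx":0,"dy":0,"dz":-25,"spin":0},{"hand":0,"dx":0,"dy":0,"dz":-40,"spin":0},{"hand":0,"dx":-0.5,"dy":-34,"dz":-40,"spin":0},{"hand":0,"dx":-0.5,"dy":-68,"dz":-40,"spin":0},{"hand":0,"dx":-0.5,"dy":-68,"dz":-40,"spin":0},{"hand":0,"dx":-0.5,"dy":-68,"dz":-40,"spin":0}])

```text
time: 6.63
eef_pos: [622.3, 186.8, 111.4]
tcp_rot: [-0.001, -0.689, 0.725, 0.001]
wrist_force: [-0.1, 0.6, 0.0]
finger_gap: 0.4
```

```bash
python3 go.py 623 187 86 -1.62
```

```text
t 6.63 pos [622.3 186.8 111.4] yaw -1.621 F [-0.1  0.6  0. ] gap 0.4
d [-0.2 -0.7 25.4] spin -0.001
```

>>> play_rows(steps=[{"hand":0,"dx":0,"dy":-1,"dz":20,"spin":0},{"hand":0,"dx":0,"dy":-1,"dz":25,"spin":0},{"hand":0,"dx":0,"dy":-1,"dz":28,"spin":0},{"hand":0,"dx":0,"dy":-1,"dz":30,"spin":0},{"hand":0,"dx":0,"dy":-1,"dz":32,"spin":0},{"hand":0,"dx":0,"dy":-1,"dz":34,"spin":0},{"hand":0,"dx":0,"dy":-1,"dz":36,"spin":0},{"hand":0,"dx":0,"dy":-1,"dz":36,"spin":0}])

```text
time: 7.3
eef_pos: [623.3, 187.0, 77.1]
tcp_rot: [0.0, -0.69, 0.724, 0.0]
wrist_force: [-3.1, 0.5, 3.4]
finger_gap: -0.2
```

>>> play_rows(steps=[{"hand":0,"dx":0,"dy":0,"dz":1,"spin":0},{"hand":0,"dx":0,"dy":0,"dz":2,"spin":0},{"hand":0,"dx":0,"dy":0,"dz":2,"spin":0},{"hand":0,"dx":0,"dy":0,"dz":2,"spin":0}])

```text
time: 7.63
eef_pos: [623.4, 186.9, 75.0]
tcp_rot: [0.0, -0.689, 0.724, 0.0]
wrist_force: [-3.1, 1.3, 4.4]
finger_gap: 0.0
```

>>> play_rows(steps=[{"hand":0,"dx":0,"dy":0,"dz":1,"spin":0},{"hand":0,"dx":0,"dy":0,"dz":2,"spin":0},{"hand":0,"dx":0,"dy":0,"dz":2,"spin":0},{"hand":0,"dx":0,"dy":0,"dz":2,"spin":0}])

```text
time: 7.97
eef_pos: [623.5, 186.9, 74.8]
tcp_rot: [0.001, -0.69, 0.724, -0.0]
wrist_force: [-6.5, 0.5, 14.0]
finger_gap: -0.0
```

The round key is at its stop (14 N). Square is next.

>>> play_rows(steps=[{"hand":0,"dx":0,"dy":0,"dz":-25,"spin":0},{"hand":0,"dx":0,"dy":0,"dz":-38,"spin":0},{"hand":0,"dx":-35,"dy":0,"dz":-38,"spin":0},{"hand":0,"dx":-63,"dy":0,"dz":-38,"spin":0},{"hand":0,"dx":-63,"dy":0,"dz":-38,"spin":0},{"hand":0,"dx":-63,"dy":0,"dz":-38,"spin":0}])

```text
time: 8.47
eef_pos: [626.6, 250.7, 110.4]
tcp_rot: [0.0, -0.69, 0.723, -0.0]
wrist_force: [0.8, 0.1, -0.3]
finger_gap: -0.0
```

```bash
python3 go.py 626.5 249.5 86 -1.62
```

```text
t 8.47 pos [626.6 250.7 110.4] yaw -1.618 F [ 0.8  0.1 -0.3] gap -0.0
d [ 1.2  0.  24.4] spin 0.002
```

>>> play_rows(steps=[{"hand":0,"dx":1,"dy":0,"dz":20,"spin":0},{"hand":0,"dx":1,"dy":0,"dz":24,"spin":0},{"hand":0,"dx":1,"dy":0,"dz":27,"spin":0},{"hand":0,"dx":1,"dy":0,"dz":29,"spin":0},{"hand":0,"dx":1,"dy":0,"dz":31,"spin":0},{"hand":0,"dx":1,"dy":0,"dz":33,"spin":0},{"hand":0,"dx":1,"dy":0,"dz":35,"spin":0},{"hand":0,"dx":1,"dy":0,"dz":36,"spin":0}])

```text
time: 9.13
eef_pos: [626.9, 248.2, 75.3]
tcp_rot: [0.0, -0.689, 0.724, -0.001]
wrist_force: [-1.8, -2.3, 4.4]
finger_gap: 0.2
```

>>> play_rows(steps=[{"hand":0,"dx":0,"dy":0,"dz":1,"spin":0},{"hand":0,"dx":0,"dy":0,"dz":2,"spin":0},{"hand":0,"dx":0,"dy":0,"dz":3,"spin":0},{"hand":0,"dx":0,"dy":0,"dz":3,"spin":0},{"hand":0,"dx":0,"dy":0,"dz":3,"spin":0}])

```text
time: 9.55
eef_pos: [626.9, 248.3, 74.8]
tcp_rot: [0.001, -0.69, 0.724, -0.001]
wrist_force: [-5.6, -4.8, 16.5]
finger_gap: -0.1
```

The square key is at its stop (16.5 N). I lift clear, back off and look.

>>> play_rows(steps=[{"hand":0,"dx":0,"dy":0,"dz":-35,"spin":0},{"hand":0,"dx":0,"dy":0,"dz":-75,"spin":0},{"hand":0,"dx":35,"dy":20,"dz":-100,"spin":0},{"hand":0,"dx":60,"dy":50,"dz":-110,"spin":0},{"hand":0,"dx":60,"dy":70,"dz":-110,"spin":0},{"hand":0,"dx":60,"dy":70,"dz":-110,"spin":0},{"hand":0,"dx":60,"dy":70,"dz":-110,"spin":0}])

```text
time: 10.13
eef_pos: [553.3, 192.4, 182.6]
tcp_rot: [0.001, -0.689, 0.724, -0.0]
wrist_force: [0.3, -0.3, 0.2]
finger_gap: -0.5
```

```bash
python3 wr.py w5
python3 - <<'E'
from rig import r
import cv2,numpy as np
t=r.grab_frame("side")["color"];w=cv2.imread("pics/w5.png")
o=np.vstack([cv2.resize(w,(400,300)),cv2.resize(t[:,:,::-1],(400,300))]);cv2.imwrite("pics/end.png",o)
s=r.observe();print(s["time"],s["wrist_force"])
E
```

```text
10.2333 [ 0.58060756  0.27483708 -0.51268094]
```

View pics/end.png

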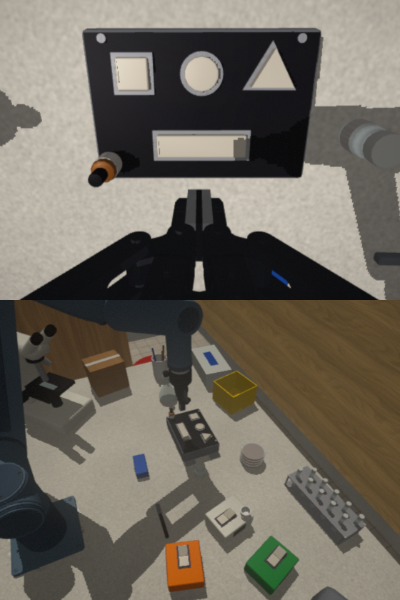

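The end picture shows the bar (202,146), round (202,73) and square (131,73) keys sunk into their frames. The triangle at (270,70) stands up, and the bottle and jar are in place. In the side view the supply box, dish and other bystanders are unmoved. The tool is clear, so I hand in.

```bash
python3 -c "
from rig import r
print(r.job_done())"
```

```text
the job is handed in; nothing more can be done
None
```

I switched on the supply box's rocker, then pressed the bar, round and square keys in that order with the closed fingertips. I handed the job in at about 10 s of the 59 s allowed. The hand-in gives no verdict.

- **Presses:** each one ended at its hard stop. The fingertips read about 67 mm on the rocker (8.5 N) and about 61 mm on the three keys (14 to 16.5 N), which match the given "on" and "down" heights.
- **Pictures:** the wrist view after the rocker press showed it flipped, with the box and dish in place. The last pictures showed the three keys down, the triangular key still up, and everything else looking unmoved by eye. I did not measure the bystanders' positions.
- **Robot at hand-in:** the tool was well clear of everything, with about 0.5 N of noise on the wrist force.
- **What went wrong:** one move call was refused because its rows lacked some keys, and I resent it before anything was touched. No check failed.
- **Where checks differed:** the top and side views disagreed by up to about 6 mm on positions, and the wrist camera's close views settled it.

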